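# Uncover a tube-rack reader and hold a sample rack in its corner

## Task

Get the rack of filled blood tubes read: lift the saddle-shaped pin guard off the reader's tall head and hang it astride the free part of the bench rail's bar, then stand the loaded rack on the reader's bed and press it square into the corner, flush against both the low back fence and the tall head, so that both spring pins are pushed fully in. The pins would push the rack out again, so finish while still gripping the rack and pressing it against both stops. Press firmly without ramming, and leave everything else where it is.

Things in the scene. Friction and masses are not known exactly. Their poses are not given: they have to be found in the camera images.
- rack: The rack to be read: grey five-place sample rack, 26 (x) x 112 (y) x 75 (z) mm, the one with four purple-capped tubes (middle place empty). Origin: centre of its underside; y along its length. 10 mm slots down both long sides; grip across the 26 mm at mid-length. The tubes are clipped in fast, 97 mm high. Either end may face the head. About 0.19 kg.
- spare_rack: An identical rack without tubes; a bystander, to be left alone. Same origin and axes.
- reader: Rack reader, fixed to the table: flat white base 126 (x) x 200 (y) x 18 mm with a steel bed on top, 18 mm above the table. Origin: centre of its underside. The stops make a corner: the fence faces -x, the head faces -y; the bed is open towards -x and -y.
- fence: Back fence: aluminium bar on the bed, 14 (x) x 94 (y) mm, 28 mm high above the bed; its stop face is the plane x = +30 mm of the reader's frame and faces -x. Its origin and axes are the reader's own.
- head: Reader head, the end stop: grey block 44 (x) x 16 (y) mm, 62 mm high above the bed, with a dark window; centred at x = +17, y = +75 mm in the reader's frame, its stop face is the plane y = +67 mm and faces -y. Its origin and axes are the reader's own.
- fence_pin (a joint): Spring pin (8 mm) in the fence, 8 mm above the bed: 0 = standing 5 mm out of the stop face, 0.005 m = pushed flush. Needs about 3 N.
- head_pin (a joint): Spring pin (8 mm) in the head, 20 mm above the bed: 0 = standing 5 mm out of the stop face, 0.005 m = pushed flush. Needs about 3 N.
- seat (a point): On the bed: where the centre of the rack's underside stands when the rack (its y along the reader's y) is flush against fence and head. The rack slides easily on bed and stops; leaning on each stop with about 10 N keeps both pins in.
- guard: Pin guard: white folded plastic saddle, an upside-down U astride the reader's head, alike either way round. 52 mm long along x (the fold), 36 mm wide (y; 46 at the flared foot), inner gap 30 mm, legs 57 mm deep. Origin: mid-length on the underside of the fold, where it rests on head or bar. On top a grip rib, 34 (x) x 8 (y) mm, from 3 to 28 mm above the origin. About 50 g.
- rail: Bench rail, fixed to the table: horizontal round steel bar, 16 mm thick, along the rail's y, on two posts (at y = -110 and +110 mm) above a dark foot plate 76 x 250 mm; bar axis 112 mm above the table. A roll of white tape (41 mm) hangs on the bar near the +y post, from y = +72 to +99 mm. Origin: centre of the underside of the foot.
- bar_top (a point): On the top of the bar, in the middle of its free part (which runs 85 mm to either side of it), 120 mm above the table; axes are the rail's (y along the bar).
- gel_bottle: Bystander: white pump bottle, 66 x 58 x 188 mm, standing. Origin: under its centre.
- loose_tape: Bystander: roll of tape, 46 mm across, 19 mm high, lying flat. Origin: under its centre.
- pen: Bystander: white and blue pen, 145 mm long, lying in front. Origin: under its centre.

How it is judged:
By the outcome, as a careful person would: the job done as asked, in the order asked, and still so for the second after the job is handed in, while the arm keeps its last pose, push and grip.
It also fails if it takes over 64 s, if anything falls off the work surface, if the arm or the gripper's body presses on something with over 40 N, if the wrist force passes 120 N, or if a joint passes its speed limit or range.

## Robot

A 6-joint arm with a two-finger parallel gripper is mounted at the origin on a cart in front of the work surface, level with it; the furniture and walls round the work are solid. World frame = base frame: x ahead of the robot, y to its left, z up, the work surface at z = 0. Lengths are in mm, angles in rad, forces in N, time in s.
With the tool pointing down it reaches from about 275 to 750 mm from the base axis. Payload 10.2 kg.
Tool frame: the origin (TCP) lies at the very end of the fingers, on their centre line; the grasp point (between the pads) lies 19 mm behind it (ctrl.hold_point_z is the distance from the TCP to the grasp point, in mm); z points along the fingers, y is the direction in which the jaws open and shut (so a half turn about z gives the same grasp; the last joint's range is limited). The gripper opens to 85 mm and grips with 20 to 120 N. Pads are 22 mm wide; open, the fingers measure 114 mm over their backs; the gripper's body (76 mm by 85 mm) begins 54 mm behind the grasp point. The pads swing forward as they close: fully open they stand 13 mm farther back than shut.
Start: joints at [-1.372, 0.313, 1.498, -0, 1.331, -0.223], TCP at [214.925, -478.997, 231.294] pointing down, gripper open.
Joint ranges: [-2.94, 2.94], [-0.97, 2.17], [0.19, 2.56], [-1.23, 4.37], [0.02, 3.11], [-2.88, 2.88]. Speed limits (rad/s): [2.39, 2.39, 3.01, 3.14, 3.14, 3.14].

## Interface

Orientations are given as a unit quaternion [w, x, y, z].
In Python, from rig import readout, cams, workorder, spotter, ctrl gives the robot as it stands.
- The arm moves only by the tool step_arm, never from a script. Its argument "plan" is text: rows parted by semicolons, each of 5 numbers parted by spaces: the shift along the tool's x, y, z in cm, then the turn about the tool's z in degrees, then the opening in per cent of the stroke, from 0 (shut) to 100 (fully open). In form: x y z twist gripper; .... A call has 1 to 10 rows; each row is the pose to reach, as a shift and turn from the pose commanded when the call began, along the tool's axes at that moment; what a row does not reach only later rows make up. A row lasts 1/10 s, in which the tool goes at most 50 mm and 8.59 degrees, less where a joint would pass 70% of its speed; a pose out of reach is approached as far as the arm can. A call with a gripper value outside its range is refused whole. The fingers move at their own pace and stop on an object; "grip_force" is the grip in N (left out, the last holds). Time passes only in rows, so rows that repeat a pose let the fingers close. It gives the time, the measured TCP pose, the force and the opening at its end, in the units of the state.
- readout.sense(): the state, without advancing time (a new reading comes with each control period).
- cams.capture(name): name is "side" or "top" or "wrist"; returns (picture, depth): 420x560x3 uint8, red, green, blue; 420x560 float32, mm along the optical axis (not along the pixel's ray), 0 where there is no reading.
- cams.camera_info(name): a dict with "vfov" (degrees; the focal length in pixels is half the picture's height over the tangent of half this angle, whatever the lens; pixels are square), "cx", "cy" (the principal point, pixels), "rvec" (rotation vector, rad) and "tvec" (3), from world to camera coordinates, as OpenCV has them. Camera axes: x right, y down, z forward; pixel columns grow to the right and rows downward; lengths in mm; the calibration is good to about 2 mm. A picture is of the moment at which its call begins: read the wrist's pose just before it. camera_info takes no time and is no camera call; for the wrist camera it gives the pose at the moment of the call.
- workorder.finish_job(): hands the job in, once; it reports no verdict.
Trained networks look in the newest picture that a camera, given by its name, has taken for a name from the list of things; names that differ only in an ending like _2 or _b are one class to them, and where a whole thing is asked for, a point or a joint stands for the part that bears it (a point fixed in the world has none). Each returns a list of dicts, best first, with "conf" (0 to 1); they miss things now and then, are a little off and sometimes report something else, mostly with a low value. They report only what shows in the picture. A call takes as long as a camera call.
- spotter.regions_of(camera, target): "pixels" (420x560 bool, what is visible of it) and "extent" ([centre column, centre row, width, height] in pixels, round what is visible of it).
The state is a dict: "time_s": time; "joints": joint angles; "dq": joint speeds; "tau": joint torques, N m; "eef_pos": TCP position; "ee_rot": TCP orientation; "force": force on the tool from outside, world axes, zero at the start; "wrist_torque": the same for the moment, N m; "grip_width": opening from 0.0 (shut) to 1.0 (fully open).
Only numpy, scipy, OpenCV 4.12 (cv2) and the standard library are available. Lean on these libraries where they do the work, as an engineer would, in place of code of your own. Each camera call takes 0.05 s, during which the arm holds its last target. There are 200 camera calls.

## Working session

There is one attempt and no reset: what is moved stays moved. The work goes in short steps, Python scripts to look and compute and a tool call to move; the robot and the scene stay as the last step left them, time stands still between calls to the robot, and variables do not carry over. Pictures are saved under pics/ and viewed, about 8 in all and at most 12, crops included, and the job is handed in when it is done.

Besides the shell and the picture viewer there is one more tool, called after "Call:" by a JSON object that holds its "fn" and its "kwargs". step_arm: Moves the arm, as the interface text tells. Its arguments: {"type":"object","properties":{"plan":{"type":"string"},"grip_force":{"type":"number"}},"required":["plan"]}

```bash
mkdir -p pics; cat > h.py <<'E'
import numpy as np, cv2
from rig import readout, cams, workorder, spotter, ctrl
def K(n):
    i=cams.camera_info(n); f=210/np.tan(np.radians(i['vfov'])/2)
    R,_=cv2.Rodrigues(np.array(i['rvec'],float)); return f,i['cx'],i['cy'],R,np.array(i['tvec'],float).ravel()
def cloud(n,d,info=None):
    f,cx,cy,R,t=info or K(n)
    v,u=np.mgrid[:420,:560]; P=np.stack([(u-cx)*d/f,(v-cy)*d/f,d],-1)
    W=(P-t)@R; W[d<=0]=np.nan; return W
def look(n,name=None):
    k=K(n); p,d=cams.capture(n)
    if name: cv2.imwrite('pics/'+name,p[...,::-1])
    return p,d,cloud(n,d,k)
E
python3 - <<'E'
from h import *
np.set_printoptions(precision=1,suppress=True)
ims=[]
for n in ['side','top']:
    p,d,W=look(n); np.savez(n+'.npz',p=p,d=d,W=W); ims.append(p)
    cv2.imwrite(f'pics/{n}.png',p[...,::-1])
    print(n,cams.camera_info(n))
    for t in ['rack','spare_rack','reader','guard','rail','head','fence']:
        for r in spotter.regions_of(n,t)[:2]:
            m=r['pixels']; w=W[m]; w=w[~np.isnan(w[:,0])]
            print(n,t,round(r['conf'],2),np.array(r['extent']),np.percentile(w,[2,50,98],axis=0).ravel() if len(w) else '')
print(readout.sense())
E
```

```text
side {'vfov': 52.473168896019814, 'cx': 285.25759403020834, 'cy': 214.37041387069738, 'rvec': array([ 2.2, -0.2,  0.1]), 'tvec': array([-450.3,  149.5, 1044.7])}
side rack 0.92 [352.9 314.2  39.4  70.1] [ 517.  -340.8    3.3  532.  -298.7   56.   555.6 -234.2   97.6]
side spare_rack 0.7 [282.8 345.6  11.4  70.9] [ 357.6 -382.     3.9  378.6 -355.1   64.3  404.4 -272.4   75.7]
side reader 0.66 [302.8 249.7  72.5  59.8] [ 431.6 -113.9    7.7  494.1  -38.9   17.5  566.1   71.3   46.2]
side guard 0.94 [294.6 217.6  28.9  27. ] [476.5  43.4   2.8 501.9  54.   64.4 531.7 127.5 105.2]
side rail 0.93 [262.1 170.7  77.4  48.5] [353.4 312.4   0.8 477.5 363.1   9.  579.3 510.3 121.5]
side rail 0.34 [351.3 315.1  39.2  72. ] [ 517.  -340.8    1.5  532.1 -298.4   55.6  556.7 -234.    97.6]
side fence 0.65 [313.3 238.8  19.8  27.5] [522.2 -52.9  -1.7 534.3 -10.3  40.2 562.1  57.4  47.9]
top {'vfov': 42.93426390622607, 'cx': 283.8855899675911, 'cy': 214.05098905843266, 'rvec': array([ 2.1, -2.2,  0.1]), 'tvec': array([  22.8,  481.9, 1595.9])}
top rack 0.91 [379.8 194.4  40.   16.8] [ 515.6 -334.7 
[... 437 characters left out ...]
76.4 529.1  93.7 110.9]
top rail 0.87 [165.7 222.   47.8  87.3] [344.5 319.4  -0.  460.8 368.3   9.5 573.8 412.6 125.8]
top rail 0.51 [397.7 245.9  41.4  15.6] [ 360.3 -373.1    4.1  380.4 -326.7   47.3  399.4 -266.7   77.3]
top head 0.74 [382.1 195.8  40.9  19.5] [ 516.1 -341.7   -4.9  531.9 -288.    67.   560.2 -225.5   99.4]
{'time_s': 0.8, 'joints': array([-1.4,  0.3,  1.5, -0. ,  1.3, -0.2]), 'dq': array([ 0.,  0., -0.,  0.,  0.,  0.]), 'tau': array([  0. , -41.2, -26. ,  -0. ,   0. ,   0. ]), 'eef_pos': array([ 214.9, -479. ,  231.3]), 'ee_rot': array([ 0. ,  1. ,  0.2, -0. ]), 'force': array([-0.8, -0.1, -0.2]), 'wrist_torque': array([-0.,  0.,  0.]), 'grip_width': 0.9973001374816077}
```

```bash
python3 - <<'E'
from h import *
np.set_printoptions(precision=2,suppress=True)
s=cv2.imread('pics/side.png');t=cv2.imread('pics/top.png')
a=cv2.resize(s[130:390,180:420],None,fx=1.66,fy=1.66,interpolation=2);b=cv2.resize(t[150:280,130:430],None,fx=2.6,fy=2.6,interpolation=2)
cv2.imwrite('pics/a.png',cv2.resize(s[130:390,180:460],None,fx=2.3,fy=2.3));cv2.imwrite('pics/b.png',b)
# rough plan geometry from top+side clouds
D={n:np.load(n+'.npz')['W'].reshape(-1,3) for n in['side','top']}
def rect(name,box,z0,z1):
    for n,W in D.items():
        m=(W[:,0]>box[0])&(W[:,0]<box[1])&(W[:,1]>box[2])&(W[:,1]<box[3])&(W[:,2]>z0)&(W[:,2]<z1)
        q=W[m][:,:2].astype(np.float32)
        if len(q)>10: 
            r=cv2.minAreaRect(q); print(name,n,len(q),np.round(r,1) if 0 else [np.round(x,1) for x in r], q.mean(0))
            c=q-q.mean(0);_,_,v=np.linalg.svd(c,full_matrices=False);print('   pca ang',np.degrees(np.arctan2(v[0,1],v[0,0])))
rect('rack',(480,590,-380,-190),40,100)
rect('spare',(330,430,-410,-230),40,90)
rect('readerbase',(400,600,-150,130),10,24)
rect('fence',(500,600,-80,50),38,55)
rect('rib',(450,560,30,120),95,120)
rect('guardtop',(450,560,30,120),70,120)
rect('bar',(340,590,330,400),105,135)
rect('railfoot',(300,620,290,440),5,20)
print(readout.sense()['ee_rot'],ctrl.hold_point_z)
E
```

```text
rack side 978 [array([ 536.4, -284.9]), array([ 26.7, 114.1]), np.float64(8.9)] [ 533.92 -293.58]
   pca ang -78.792076
rack top 297 [array([ 535.1, -280.4]), array([ 26.7, 112.9]), np.float64(9.4)] [ 532.58 -278.68]
   pca ang 98.636086
spare side 791 [array([ 383.6, -326.5]), array([114.1,  26. ]), np.float64(74.6)] [ 381.01 -335.87]
   pca ang -105.56174
spare top 242 [array([ 381.6, -321.7]), array([111.8,  26.9]), np.float64(75.3)] [ 381.07 -322.16]
   pca ang 74.81213
readerbase side 2008 [array([503.7, -37.2]), array([132.8, 261.1]), np.float64(13.4)] [491.77 -33.99]
   pca ang -66.955055
readerbase top 2093 [array([496.5, -21.8]), array([144.2, 292.2]), np.float64(13.5)] [492.81 -17.24]
   pca ang 109.1318
fence side 180 [array([533. ,   0.9]), array([ 28.1, 111.4]), np.float64(19.8)] [532.58  -4.7 ]
   pca ang 104.58646
fence top 146 [array([534.1,  -2.3]), array([15.6, 92.3]), np.float64(10.1)] [533.88  -2.87]
   pca ang -80.63492
rib side 60 [array([502.9,  64.5]), array([32.8,  8.7]), np.float64(9.3)] [503.41  63.94]
   pca ang -170.60945
rib top 35 [array([501.1,  69.6]), array([31.2,  8.6]), np.float64(10.0)] [501.27  69.49]
   pca ang -168.43913
guardtop side 248 [array([504.9,  61.4]), array([53.7, 29.8]), np.float64(7.1)] [503.73  59.96]
   pca ang -172.75562
guardtop top 191 [array([502.5,  69.6]), array([52.8, 35.5]), np.float64(9.9)] [501.39  69.41]
   pca ang -168.02191
bar side 385 [array([462. , 367.1]), array([ 24.7, 249.3]), np.float64(71.7)] [466.29 365.11]
   pca ang -16.905426
bar top 508 [array([463.5, 367.8]), array([ 39.1, 243.9]), np.float64(77.8)] [486.21 365.92]
   pca ang 163.81764
railfoot side 756 [array([469.6, 369.2]), array([ 82.1, 237.4]), np.float64(72.5)] [470.58 365.17]
   pca ang -17.564125
railfoot top 1156 [array([470.7, 365.3]), array([146.1, 298.3]), np.float64(89.8)] [457.62 364.65]
   pca ang 165.40332
[ 0.    0.98  0.21 -0.  ] 18.700000000000003
```

View pics/a.png

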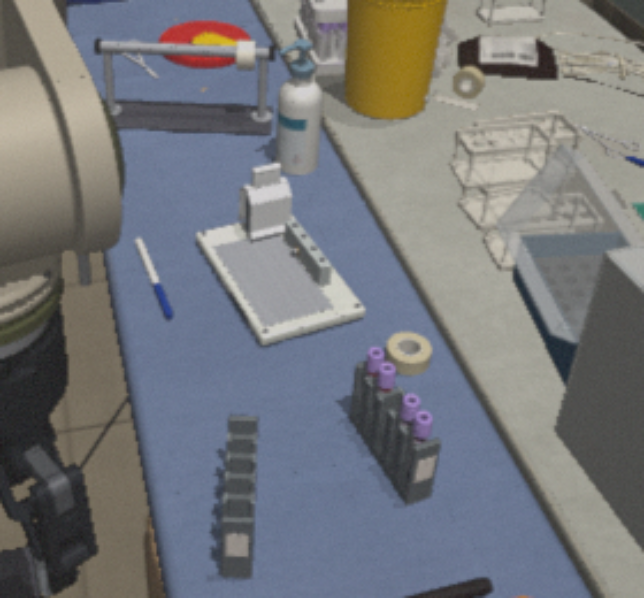

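View pics/b.png

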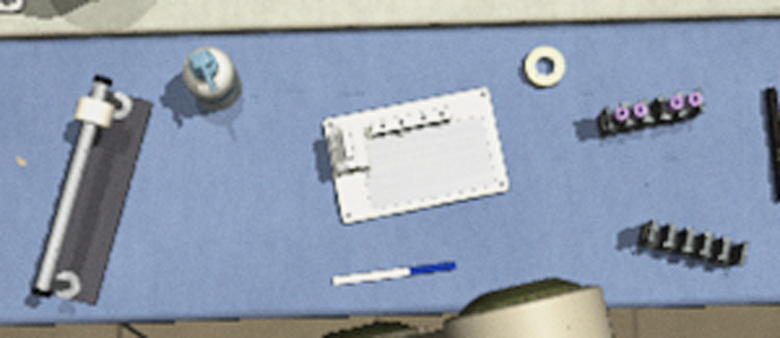

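```bash
cat >> h.py <<'E'
def pose():
    s=readout.sense(); w,x,y,z=s['ee_rot']; 
    from scipy.spatial.transform import Rotation as Ro
    return np.array(s['eef_pos']),Ro.from_quat([x,y,z,w]).as_matrix(),s
def go(p,psi=None):
    q,R,s=pose(); now=np.degrees(np.arctan2(R[1,0],R[0,0]))
    d=R.T@(np.array(p,float)-q)/10
    tw=0 if psi is None else -((psi-now+180)%360-180)
    print('now',q.round(1),'psi %.2f'%now,'tilt',R[:,2].round(3),'-> shift cm',d.round(2),'twist %.1f'%tw,'t',s['time_s'],'F',np.round(s['force'],1),'w',round(s['grip_width'],3))
E
python3 - <<'E'
from h import *
go([502,68,200],190)
E
```

```text
now [ 214.9 -479.   231.3] psi 24.17 tilt [-0. -0. -1.] -> shift cm [ 48.59 -38.15   3.13] twist -165.8 t 0.8 F [-0.8 -0.1 -0.2] w 0.997
```

Call:
{"fn": "step_arm", "kwargs": {"plan": "48.6 -38.1 3.1 -165.8 50; 48.6 -38.1 3.1 -165.8 50; 48.6 -38.1 3.1 -165.8 50; 48.6 -38.1 3.1 -165.8 50; 48.6 -38.1 3.1 -165.8 50; 48.6 -38.1 3.1 -165.8 50; 48.6 -38.1 3.1 -165.8 50; 48.6 -38.1 3.1 -165.8 50; 48.6 -38.1 3.1 -165.8 50; 48.6 -38.1 3.1 -165.8 50"}}

```text
time_s: 1.8
eef_pos: [448.0, -35.0, 206.4]
ee_rot: [0.0, 0.57, 0.821, 0.0]
force: [-0.0, -0.7, -0.1]
grip_width: 0.498
```

```bash
python3 - <<'E'
from h import *
go([502,68,200],190)
E
```

```text
now [448.  -35.  206.4] psi 110.47 tilt [ 0.001 -0.    -1.   ] -> shift cm [7.76 8.66 0.64] twist -79.5 t 1.8 F [-0.  -0.7 -0.1] w 0.498
```

Call:
{"fn": "step_arm", "kwargs": {"plan": "7.8 8.7 0.6 -79.5 50; 7.8 8.7 0.6 -79.5 50; 7.8 8.7 0.6 -79.5 50; 7.8 8.7 0.6 -79.5 50; 7.8 8.7 0.6 -79.5 50; 7.8 8.7 0.6 -79.5 50; 7.8 8.7 0.6 -79.5 50; 7.8 8.7 0.6 -79.5 50; 7.8 8.7 0.6 -79.5 50; 7.8 8.7 0.6 -79.5 50"}}

```text
time_s: 2.8
eef_pos: [502.2, 66.1, 200.2]
ee_rot: [-0.0, -0.086, 0.996, -0.0]
force: [0.0, 0.2, 0.1]
grip_width: 0.502
```

```bash
python3 - <<'E'
from h import *
np.set_printoptions(precision=2,suppress=True)
go([502,68,200],190)
p,d,W=look('wrist','w1.png'); np.savez('w1.npz',W=W)
for t in ['guard','head','fence','reader']:
    for r in spotter.regions_of('wrist',t)[:1]:
        w=W[r['pixels']]; w=w[~np.isnan(w[:,0])]; print(t,r['conf'],r['extent'],np.percentile(w,[2,50,98],axis=0).ravel())
def rect(name,box,z0,z1):
    w=W.reshape(-1,3);m=(w[:,0]>box[0])&(w[:,0]<box[1])&(w[:,1]>box[2])&(w[:,1]<box[3])&(w[:,2]>z0)&(w[:,2]<z1)
    q=w[m]
    if len(q)>10: r=cv2.minAreaRect(q[:,:2].astype(np.float32)); print(name,len(q),[np.round(x,1) for x in r],np.median(q,0))
rect('rib',(450,560,30,120),98,118)
rect('fold',(450,560,30,120),78,92)
rect('fence',(480,600,-80,70),40,52)
E
```

```text
now [502.2  66.1 200.2] psi -170.12 tilt [-0. -0. -1.] -> shift cm [-0.01  0.19  0.02] twist -0.1 t 2.8 F [0.  0.2 0.1] w 0.502
guard 0.89 [279.7, 195.6, 55.8, 82.1] [476.13  47.1   24.78 499.34  67.69  79.39 528.61  88.64 108.87]
head 0.45 [278.5, 164.2, 18.7, 10.8] [480.21  58.51  25.17 481.27  65.64  44.55 482.92  72.69  61.33]
fence 0.72 [190.1, 209.7, 109.5, 26.6] [521.82 -47.57  23.74 533.19  -3.63  46.23 546.61  41.78  48.13]
reader 0.8 [190.6, 157.3, 234.4, 137.5] [ 431.18 -103.35   16.18  486.73  -16.69   18.5   562.6    78.06   47.14]
rib 641 [array([503. ,  69.2]), array([33.6,  8.8]), np.float64(9.0)] [501.74  68.83 107.68]
fold 1291 [array([503.6,  69.1]), array([52.9, 23.6]), np.float64(9.4)] [496.45  66.89  81.76]
fence 1933 [array([524.1,  16.1]), array([ 43.7, 136.5]), np.float64(30.0)] [534.21  -1.58  46.6 ]
```

View pics/w1.png

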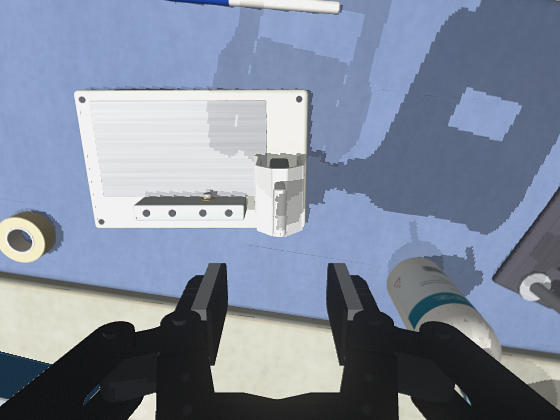

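```bash
python3 - <<'E'
from h import *
np.set_printoptions(precision=2,suppress=True)
W=np.load('w1.npz')['W']; w=W.reshape(-1,3); w=w[~np.isnan(w[:,0])]
m=(w[:,2]>13)&(w[:,2]<23)&(w[:,0]>410)&(w[:,0]<590)&(w[:,1]>-130)&(w[:,1]<120); q=w[m]
im=np.zeros((300,300),np.uint8); im[((q[:,0]-380)).astype(int),((q[:,1]+150)).astype(int)]=255
im=cv2.morphologyEx(im,cv2.MORPH_CLOSE,np.ones((5,5)));im=cv2.morphologyEx(im,cv2.MORPH_OPEN,np.ones((7,7)))
n,l,st,_=cv2.connectedComponentsWithStats(im); k=1+st[1:,4].argmax(); r=cv2.minAreaRect(np.argwhere(l==k).astype(np.float32)+[380.5-0,-149.5]if 0 else (np.argwhere(l==k)+np.array([380.5,-149.5])).astype(np.float32)); print(r,np.median(q[:,2]))
# fence stop-edge: top points z>42, reader-ish frame
f=w[(w[:,2]>43.5)&(w[:,2]<49)&(w[:,0]>515)&(w[:,0]<555)&(w[:,1]>-55)&(w[:,1]<42)]
print('fence',cv2.minAreaRect(f[:,:2].astype(np.float32)),np.median(f[:,2]))
go([503,69.2,86],189.3)
E
```

```text
((498.6220703125, -7.3266143798828125), (126.14993286132812, 199.74095153808594), 9.865806579589844) 18.36319574375474
fence ((535.4346313476562, -3.314361572265625), (14.354792594909668, 93.475830078125), 9.879101753234863) 46.65171045854768
now [502.2  66.2 200.2] psi -170.45 tilt [ 0. -0. -1.] -> shift cm [-0.13  0.29 11.42] twist 0.2 t 3.05 F [ 0.3  0.1 -0.3] w 0.501
```

Call:
{"fn": "step_arm", "kwargs": {"plan": "-0.1 0.3 4 0 50; -0.1 0.3 8 0 50; -0.1 0.3 10.5 0 50; -0.1 0.3 11.4 0 50; -0.1 0.3 11.4 0 0; -0.1 0.3 11.4 0 0; -0.1 0.3 11.4 0 0; -0.1 0.3 11.4 0 0; -0.1 0.3 11.4 0 0", "grip_force": 40}}

```text
time_s: 3.95
eef_pos: [503.7, 69.1, 87.8]
ee_rot: [0.002, -0.084, 0.996, -0.0]
force: [-0.2, -0.5, 7.3]
grip_width: 0.081
```

```bash
python3 - <<'E'
from h import *
np.set_printoptions(precision=2,suppress=True)
go([503,69.2,190],189.9)
# rail from saved views
for n in ['side','top']:
    W=np.load(n+'.npz')['W']; w=W.reshape(-1,3); w=w[~np.isnan(w[:,0])]
    f=w[(w[:,2]>112)&(w[:,2]<124)&(w[:,0]>340)&(w[:,0]<600)&(w[:,1]>310)&(w[:,1]<440)]
    L=cv2.fitLine(f[:,:2].astype(np.float32),cv2.DIST_HUBER,0,.01,.01).ravel()
    s=(f[:,:2]-L[2:])@L[:2]; print(n,len(f),L,np.degrees(np.arctan2(L[1],L[0])),'ends',L[2:]+s.min()*L[:2],L[2:]+s.max()*L[:2],np.percentile(f[:,2],[50,95]))
    g=w[(w[:,2]>125)&(w[:,2]<150)&(w[:,0]>340)&(w[:,0]<600)&(w[:,1]>310)&(w[:,1]<440)]; print('tape',g.mean(0) if len(g) else 0)
E
```

```text
now [503.7  69.1  87.8] psi -170.39 tilt [ 0. -0. -1.] -> shift cm [  0.03   0.01 -10.22] twist -0.3 t 3.95 F [-0.2 -0.5  7.3] w 0.081
side 283 [  0.96  -0.3  461.7  367.13] -17.184399 ends [342.5  403.99] [581.55 330.06] [117.01 121.49]
tape [542.88 342.88 127.  ]
top 438 [  0.96  -0.28 455.97 375.6 ] -16.392422 ends [340.5  409.57] [581.75 338.6 ] [117.59 123.02]
tape [524.06 355.53 127.87]
```

Call:
{"fn": "step_arm", "kwargs": {"plan": "0 0 -2 0 0; 0 0 -6 0 0; 0 0 -10 0 0; 0 0 -14 0 0; 2 5 -14 4 0; 4 10 -14 8 0; 4.8 14.5 -14 12 0; 4.8 18.5 -14 16 0; 3 23 -14 20 0; 2 27 -14 26.4 0"}}

```text
time_s: 4.95
eef_pos: [437.7, 334.4, 227.0]
ee_rot: [0.001, 0.147, 0.989, 0.0]
force: [-0.5, 0.3, -0.6]
grip_width: 0.083
```

```bash
python3 - <<'E'
from h import *
np.set_printoptions(precision=2,suppress=True)
p,d,W=look('wrist','w2.png'); w=W.reshape(-1,3); w=w[~np.isnan(w[:,0])]
f=w[(w[:,2]>108)&(w[:,2]<126)&(w[:,0]>340)&(w[:,0]<600)&(w[:,1]>310)&(w[:,1]<440)]
L=cv2.fitLine(f[:,:2].astype(np.float32),cv2.DIST_HUBER,0,.01,.01).ravel()
s=(f[:,:2]-L[2:])@L[:2]; print(len(f),L,np.degrees(np.arctan2(L[1],L[0])),'ends',L[2:]+s.min()*L[:2],L[2:]+s.max()*L[:2],np.percentile(f[:,2],[50,95]))
h=f[f[:,2]>118]; L=cv2.fitLine(h[:,:2].astype(np.float32),cv2.DIST_HUBER,0,.01,.01).ravel();print('ridge',len(h),L,np.degrees(np.arctan2(L[1],L[0])))
go([449,375,227],163.2)
E
```

```text
6681 [  0.96  -0.27 426.91 384.61] -15.590645 ends [341.4  408.47] [548.31 350.73] [119.41 122.11]
ridge 4840 [  0.96  -0.27 427.23 385.27] -15.84571
now [437.3 338.7 226.4] psi 162.70 tilt [ 0.  0. -1.] -> shift cm [-0.04  3.82 -0.04] twist -0.5 t 5.0 F [-3.4  2.5 -2.5] w 0.082
```

View pics/w2.png

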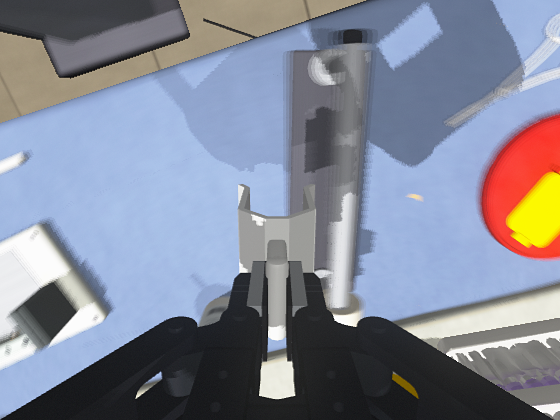

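Call:
{"fn": "step_arm", "kwargs": {"plan": "0 2 0 -0.6 0; 0 3.8 0 -1.2 0; 0 4.2 0 -1.2 0; 0 4.2 0 -1.2 0; 0 4.2 0 -1.2 0; 0 4.2 0 -1.2 0"}}

```text
time_s: 5.6
eef_pos: [450.0, 371.7, 226.5]
ee_rot: [0.0, 0.136, 0.991, 0.0]
force: [0.3, 0.5, -0.7]
grip_width: 0.079
```

```bash
python3 - <<'E'
from h import *
np.set_printoptions(precision=2,suppress=True)
p,d,W=look('wrist','w3.png'); w=W.reshape(-1,3); w=w[~np.isnan(w[:,0])]
f=w[(w[:,2]>108)&(w[:,2]<126)&(w[:,0]>335)&(w[:,0]<430)&(w[:,1]>340)&(w[:,1]<440)]
for lo in (108,117,119):
    h=f[f[:,2]>lo]; L=cv2.fitLine(h[:,:2].astype(np.float32),cv2.DIST_HUBER,0,.01,.01).ravel();print(len(h),np.degrees(np.arctan2(L[1],L[0])),'y at 350,400,450',[L[3]+(x-L[2])*L[1]/L[0] for x in(350,400,450)],h[:,0].min(),np.percentile(h[:,2],95))
q,R,s=pose()
g=(w-q)@R  # tool frame
m=(abs(g[:,0])<45)&(abs(g[:,1])<30)&(g[:,2]>-5)&(g[:,2]<75); g=g[m]
for a in range(0,75,10):
    k=g[(g[:,2]>=a)&(g[:,2]<a+10)]
    if len(k)>5: print('guard z',a,len(k),np.percentile(k[:,0],[2,98]),np.percentile(k[:,1],[1,50,99]))
go([450,378.5,227],164.2)
E
```

```text
3587 -16.688168 y at 350,400,450 [np.float32(408.0365), np.float32(393.04703), np.float32(378.05756)] 339.69772318234504 122.2007142898292
2983 -16.478893 y at 350,400,450 [np.float32(408.02844), np.float32(393.2378), np.float32(378.44714)] 340.16261724028004 122.4697287931635
2135 -16.377848 y at 350,400,450 [np.float32(408.027), np.float32(393.3322), np.float32(378.63742)] 340.27444375283864 122.88700699058751
guard z 0 1916 [ 6.03 26.92] [-10.42   0.92  12.08]
guard z 10 1735 [-3.29 26.92] [-16.9   -5.69  18.84]
guard z 20 97 [24.54 27.19] [-17.02  15.87  18.8 ]
guard z 30 110 [20.2  27.17] [-16.96 -14.    18.71]
guard z 40 98 [18.16 27.08] [-16.9   15.85  18.66]
guard z 50 144 [16.09 27.2 ] [-19.78 -14.12  21.34]
guard z 60 104 [17.1 27.1] [-21.41 -18.06  22.96]
now [450.1 371.7 226.5] psi 164.37 tilt [ 0.  0. -1.] -> shift cm [ 0.19  0.65 -0.05] twist 0.2 t 5.65 F [0.2 0.6 0.1] w 0.084
```

Call:
{"fn": "step_arm", "kwargs": {"plan": "0 0.6 0 0.8 0; 0 0.6 3 0.8 0; 0 0.6 6 0.8 0; 0 0.6 8 0.8 0; 0 0.6 9 0.8 0; 0 0.6 9.6 0.8 0; 0 0.6 9.8 0.8 0; 0 0.6 9.8 0.8 0"}}

```text
time_s: 6.45
eef_pos: [452.0, 378.3, 128.9]
ee_rot: [0.0, 0.143, 0.99, 0.0]
force: [0.4, -0.2, 0.0]
grip_width: 0.082
```

Call:
{"fn": "step_arm", "kwargs": {"plan": "0 0 0.1 0 0; 0 0 0.15 0 0; 0 0 0.15 0 0"}}

```text
time_s: 6.75
eef_pos: [452.1, 378.2, 127.9]
ee_rot: [0.001, 0.143, 0.99, 0.0]
force: [-1.1, -2.1, 5.5]
grip_width: 0.082
```

Resting on the bar (5.5 N). Release and rise.

Call:
{"fn": "step_arm", "kwargs": {"plan": "0 0 0 0 15; 0 0 0 0 30; 0 0 0 0 50; 0 0 0 0 50; 0 0 -1 0 50; 0 0 -4 0 50; 0 0 -8 0 50; 0 0 -11 0 50; 0 0 -11 0 50; 0 0 -11 0 50"}}

```text
time_s: 7.75
eef_pos: [451.6, 378.1, 237.2]
ee_rot: [0.0, 0.143, 0.99, 0.0]
force: [-0.1, 0.2, -0.6]
grip_width: 0.5
```

```bash
python3 - <<'E'
from h import *
np.set_printoptions(precision=2,suppress=True)
p,d,W=look('wrist','w4.png')
for r in spotter.regions_of('wrist','guard')[:1]:
    w=W[r['pixels']]; w=w[~np.isnan(w[:,0])]; print(r['conf'],np.percentile(w,[2,50,98],axis=0))
    t=w[w[:,2]>138]; print(cv2.minAreaRect(t[:,:2].astype(np.float32)))
go([470,150,260],100)
E
```

```text
0.65 [[423.72 355.74  66.11]
 [446.8  379.99 119.49]
 [475.73 401.06 148.82]]
((451.37567138671875, 379.81744384765625), (8.241976737976074, 33.959529876708984), 73.72266387939453)
now [451.2 377.9 235.7] psi 163.61 tilt [-0. -0. -1.] -> shift cm [ -8.23 -21.34  -2.41] twist 63.6 t 7.85 F [ 0.5 -0.  -1.4] w 0.504
```

View pics/w4.png

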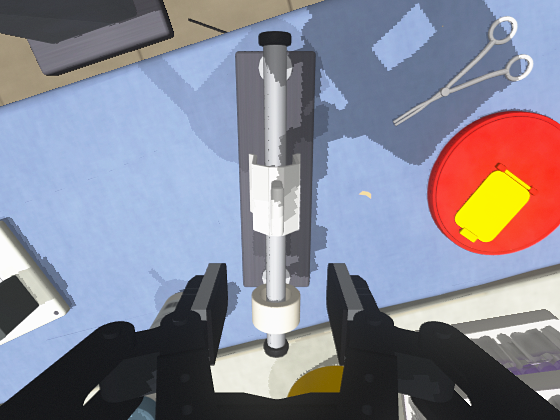

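Call:
{"fn": "step_arm", "kwargs": {"plan": "-26.7 -60.9 1.5 64.6 60; -26.7 -60.9 1.5 64.6 60; -26.7 -60.9 1.5 64.6 60; -26.7 -60.9 1.5 64.6 60; -26.7 -60.9 1.5 64.6 60; -26.7 -60.9 1.5 64.6 60; -26.7 -60.9 1.5 64.6 60; -26.7 -60.9 1.5 64.6 60; -26.7 -60.9 1.5 64.6 60; -26.7 -60.9 1.5 64.6 60"}}

```text
time_s: 8.85
eef_pos: [514.5, -119.6, 224.4]
ee_rot: [-0.001, 0.649, 0.76, -0.0]
force: [-0.3, 0.1, 0.5]
grip_width: 0.6
```

```bash
python3 - <<'E'
from h import *
go([535,-282,220],99)
E
```

```text
now [ 514.5 -119.6  224.4] psi 98.99 tilt [-0.002  0.001 -1.   ] -> shift cm [-16.36  -0.51   0.42] twist -0.0 t 8.85 F [-0.3  0.1  0.5] w 0.6
```

Call:
{"fn": "step_arm", "kwargs": {"plan": "-15 -0.5 0.4 0 60; -15 -0.5 0.4 0 60; -15 -0.5 0.4 0 60; -15 -0.5 0.4 0 60; -15 -0.5 0.4 0 60; -15 -0.5 0.4 0 60; -15 -0.5 0.4 0 60"}}

```text
time_s: 9.55
eef_pos: [533.7, -265.4, 221.5]
ee_rot: [-0.0, 0.649, 0.761, 0.0]
force: [0.7, 1.1, 0.8]
grip_width: 0.598
```

```bash
python3 - <<'E'
from h import *
np.set_printoptions(precision=2,suppress=True)
p,d,W=look('wrist','w5.png'); w=W.reshape(-1,3); w=w[~np.isnan(w[:,0])]
for t in ['rack','gel_bottle']:
  for r in spotter.regions_of('wrist',t)[:2]:
    m=W[r['pixels']]; m=m[~np.isnan(m[:,0])]; print(t,r['conf'],r['extent'],np.percentile(m,[2,50,98],axis=0).ravel())
for a,b in ((70,79),(60,79),(92,102)):
    f=w[(w[:,2]>a)&(w[:,2]<b)&(w[:,0]>490)&(w[:,0]<580)&(w[:,1]>-360)&(w[:,1]<-200)]
    print(a,b,len(f),cv2.minAreaRect(f[:,:2].astype(np.float32)))
go([535,-282,220],99)
E
```

```text
rack 0.97 [277.2, 206.1, 34.8, 148.1] [ 518.67 -332.05   15.07  535.34 -274.37   74.97  553.56 -225.36   98.39]
70 79 1219 ((536.455078125, -281.0742492675781), (25.895706176757812, 111.78825378417969), 9.001897811889648)
60 79 1588 ((536.4612426757812, -281.0862121582031), (25.943248748779297, 111.79547882080078), 9.112519264221191)
92 102 1301 ((536.3607177734375, -281.01531982421875), (15.485440254211426, 99.31373596191406), 9.288782119750977)
now [ 533.7 -265.8  221.7] psi 99.08 tilt [ 0. -0. -1.] -> shift cm [-1.62 -0.13  0.17] twist 0.1 t 9.7 F [ 0.2 -0.2  0.4] w 0.6
```

View pics/w5.png

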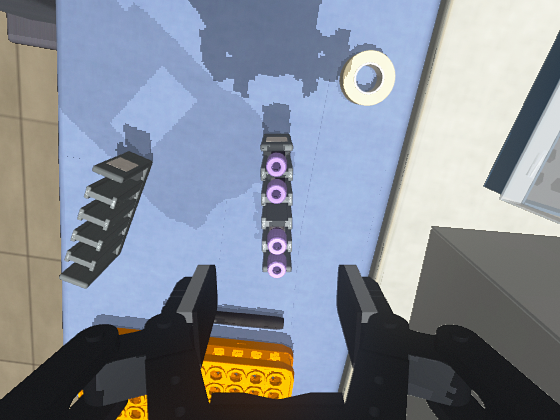

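Call:
{"fn": "step_arm", "kwargs": {"plan": "-1.5 0 2 0 60; -1.5 0 6 0 60; -1.5 0 10 0 60; -1.5 0 13 0 60; -1.5 0 16 0 60; -1.5 0 18 0 60; -1.5 0 18.8 0 60; -1.5 0 18.8 0 60; -1.5 0 18.8 0 60"}}

```text
time_s: 10.6
eef_pos: [536.5, -281.7, 34.7]
ee_rot: [0.001, 0.649, 0.761, 0.0]
force: [0.6, 0.5, 0.6]
grip_width: 0.595
```

```bash
python3 - <<'E'
from h import *
go([536.4,-281,34],99.1)
E
```

```text
now [ 536.5 -281.7   34.7] psi 99.03 tilt [ 0.001 -0.001 -1.   ] -> shift cm [ 0.07 -0.    0.07] twist -0.1 t 10.6 F [0.6 0.5 0.6] w 0.595
```

Call:
{"fn": "step_arm", "kwargs": {"plan": "0.1 0 0 0 40; 0.1 0 0 0 25; 0.1 0 0 0 15; 0.1 0 0 0 15; 0.1 0 0 0 15; 0.1 0 0 0 15; 0.1 0 0 0 15; 0.1 0 0 0 15", "grip_force": 70}}

```text
time_s: 11.4
eef_pos: [536.3, -280.7, 34.7]
ee_rot: [0.001, 0.649, 0.76, 0.0]
force: [-0.0, 1.5, 7.1]
grip_width: 0.292
```

```bash
python3 - <<'E'
from h import *
import numpy as np
# waypoints in reader frame
a=np.radians(9.87);ex=np.array([np.cos(a),np.sin(a)]);ey=np.array([-np.sin(a),np.cos(a)]);O=np.array([498.6,-7.3])
for n,(x,y) in {'seat':(17,11),'pre':(2,-5)}.items():
    c=O+x*ex+y*ey; print(n,c); go([*c,60],99.87)
go([536,-281,130])
E
```

```text
seat [513.4628406    6.45121701]
now [ 536.3 -280.7   34.7] psi 99.01 tilt [ 0.001 -0.001 -1.   ] -> shift cm [28.72  2.25 -2.57] twist -0.9 t 11.4 F [-0.   1.5  7.1] w 0.292
pre [501.4274648  -11.88316952]
now [ 536.3 -280.7   34.7] psi 99.01 tilt [ 0.001 -0.001 -1.   ] -> shift cm [27.09  0.77 -2.57] twist -0.9 t 11.4 F [-0.   1.5  7.1] w 0.292
now [ 536.3 -280.7   34.7] psi 99.01 tilt [ 0.001 -0.001 -1.   ] -> shift cm [-0.04 -0.02 -9.53] twist 0.0 t 11.4 F [-0.   1.5  7.1] w 0.292
```

Call:
{"fn": "step_arm", "kwargs": {"plan": "0 0 -1 0 15; 0 0 -3.5 0 15; 0 0 -6 0 15; 4 0.1 -8 0 15; 8.5 0.2 -8 0 15; 13 0.4 -8 -0.9 15; 17.5 0.6 -8 -0.9 15; 22 0.7 -8 -0.9 15; 25 0.7 -8 -0.9 15; 26.7 0.7 -8 -0.9 15"}}

```text
time_s: 12.4
eef_pos: [500.2, -13.4, 114.0]
ee_rot: [-0.0, 0.643, 0.766, 0.0]
force: [0.3, -0.8, -2.1]
grip_width: 0.291
```

Call:
{"fn": "step_arm", "kwargs": {"plan": "0 0 0 0 15; 0 0 1.5 0 15; 0 0 3 0 15; 0 0 4.5 0 15; 0 0 5.5 0 15; 0 0 5.5 0 15; 0 0 5.5 0 15"}}

```text
time_s: 13.1
eef_pos: [501.2, -16.1, 58.9]
ee_rot: [0.0, 0.644, 0.765, 0.0]
force: [-0.0, 0.4, -0.8]
grip_width: 0.298
```

```bash
python3 - <<'E'
from h import *
np.set_printoptions(precision=2,suppress=True)
p,d,W=look('wrist','w6.png'); w=W.reshape(-1,3); w=w[~np.isnan(w[:,0])]
a=np.radians(9.87);ex=np.array([np.cos(a),np.sin(a)]);ey=np.array([-np.sin(a),np.cos(a)]);O=np.array([498.6,-7.3])
r=np.c_[(w[:,:2]-O)@ex,(w[:,:2]-O)@ey,w[:,2]]
f=r[(r[:,2]>43)&(r[:,2]<50)&(r[:,0]>25)&(r[:,0]<50)&(abs(r[:,1])<70)]; print('fence',len(f),np.percentile(f[:,0],[1,99]),np.median(f[:,2]))
h=r[(r[:,2]>76)&(r[:,2]<86)&(r[:,1]>60)&(r[:,1]<90)&(abs(r[:,0]-17)<25)]; print('head',len(h),np.percentile(h[:,:2],[1,99],axis=0).ravel(),np.median(h[:,2]))
m=r[(r[:,2]>86)&(r[:,2]<112)&(r[:,0]<25)&(r[:,0]>-25)&(abs(r[:,1])<62)]; print(len(m),np.percentile(m,[1,99],axis=0).ravel(), np.percentile(m[:,2],95)); 
k=r[(r[:,2]>80)&(r[:,2]<97)&(r[:,0]<25)&(r[:,0]>-25)&(r[:,1]>20)&(r[:,1]<65)]
if len(k)>9: print('racktop',cv2.minAreaRect(k[:,:2].astype(np.float32)),k[:,1].max(),np.percentile(k[:,2],[50,95]))
q,R,s=pose(); print('tcp in reader',(q[:2]-O)@ex,(q[:2]-O)@ey,q[2])
go([q[0],q[1],52.9],99.87)
E
```

```text
fence 4535 [30.1  43.81] 46.60897811786879
head 6513 [-4.35 67.4  38.59 81.96] 79.5219131891225
12877 [-23.35 -37.06  86.38  23.58  46.16 111.58] 109.96467028595825
racktop ((1.3397397994995117, 36.296173095703125), (25.984020233154297, 20.833099365234375), 0.010757463984191418) 46.71185580730327 [89.58 96.27]
tcp in reader 1.2172934843683616 -9.075593579734708 59.168091621072655
now [501.4 -16.   59.2] psi 99.90 tilt [ 0. -0. -1.] -> shift cm [ 0.   -0.    0.63] twist 0.0 t 13.15 F [ 0.4 -0.4 -2.4] w 0.288
```

View pics/w6.png

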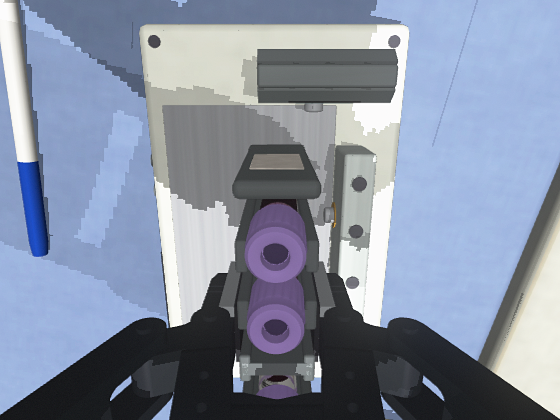

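Call:
{"fn": "step_arm", "kwargs": {"plan": "0 0 0.3 0 15; 0 0 0.5 0 15; 0 0 0.6 0 15; 0 0 0.62 0 15; 0 0 0.62 0 15"}}

```text
time_s: 13.65
eef_pos: [501.2, -15.7, 52.6]
ee_rot: [0.0, 0.643, 0.766, 0.0]
force: [-0.6, 1.1, 3.5]
grip_width: 0.296
```

Call:
{"fn": "step_arm", "kwargs": {"plan": "0.5 0.4 0 0 15; 1 0.8 0 0 15; 1.3 1 0 0 15; 1.6 1.2 0 0 15; 1.8 1.4 0 0 15; 1.8 1.4 0 0 15; 1.8 1.4 0 0 15"}}

```text
time_s: 14.35
eef_pos: [511.9, 4.8, 52.6]
ee_rot: [0.0, 0.643, 0.766, 0.0]
force: [-0.4, -0.3, 6.5]
grip_width: 0.295
```

```bash
cat > st.py <<'E'
from h import *
a=np.radians(9.87);ex=np.array([np.cos(a),np.sin(a)]);ey=np.array([-np.sin(a),np.cos(a)]);O=np.array([498.6,-7.3])
q,R,s=pose(); F=s['force'];T=s['wrist_torque']
print('reader xy',(q[:2]-O)@ex,(q[:2]-O)@ey,'z',q[2],'F reader',F[:2]@ex,F[:2]@ey,F[2],'T',T,'psi',np.degrees(np.arctan2(R[1,0],R[0,0])),R[:,2].round(4),s['grip_width'],s['time_s'])
E
python3 st.py
```

```text
reader xy 15.222354698398654 9.675980838930432 z 52.62326017501787 F reader -0.4754386858592916 -0.17450447866386284 6.520194301756823 T [-0.20414201  0.19506692  0.05303397] psi 99.94970887488104 [ 6.e-04 -3.e-04 -1.e+00] 0.2947251554793102 14.35
```

Call:
{"fn": "step_arm", "kwargs": {"plan": "0.05 0.05 0 0 15; 0.1 0.1 0 0 15; 0.1 0.1 0 0 15; 0.1 0.1 0 0 15"}}

```text
time_s: 14.75
eef_pos: [512.5, 5.5, 52.6]
ee_rot: [0.0, 0.643, 0.766, -0.0]
force: [-3.1, -4.3, 8.2]
grip_width: 0.297
```

```bash
python3 st.py
```

```text
reader xy 15.913899815191453 10.270250006515788 z 52.609705266815354 F reader -3.7848594662180313 -3.6987289978701448 8.155881022434967 T [-0.68328576  0.5456407  -0.00587815] psi 99.94993169583486 [-1.e-04 -9.e-04 -1.e+00] 0.29746852230584914 14.75
```

Call:
{"fn": "step_arm", "kwargs": {"plan": "0.05 0.05 0 0 15; 0.1 0.1 0 0 15; 0.1 0.1 0 0 15; 0.1 0.1 0 0 15"}}

```text
time_s: 15.15
eef_pos: [513.2, 6.6, 52.6]
ee_rot: [0.0, 0.643, 0.766, -0.001]
force: [-3.5, -4.5, 8.1]
grip_width: 0.293
```

```bash
python3 st.py
```

```text
reader xy 16.76941141685395 11.165202459684698 z 52.632997586647136 F reader -4.192076994601377 -3.7929651149129446 8.104840882312516 T [-0.77795704  0.64378883 -0.07428725] psi 99.9376243316251 [-4.0e-04 -1.1e-03 -1.0e+00] 0.29330042540718765 15.15
```

Call:
{"fn": "step_arm", "kwargs": {"plan": "0.05 0.05 0 0 15; 0.1 0.1 0 0 15; 0.1 0.1 0 0 15; 0.1 0.1 0 0 15"}}

```text
time_s: 15.55
eef_pos: [513.3, 7.2, 52.6]
ee_rot: [-0.0, 0.643, 0.766, -0.002]
force: [-8.2, -9.7, 11.5]
grip_width: 0.295
```

```bash
python3 st.py
```

```text
reader xy 16.91995274371455 11.725096525689333 z 52.64871885561172 F reader -9.782655774218332 -8.10015549691678 11.535781423170775 T [-1.47987047  1.56433177 -0.21807873] psi 99.93867894326245 [-0.0026 -0.0019 -1.    ] 0.29540792376332353 15.55
```

Call:
{"fn": "step_arm", "kwargs": {"plan": "0.04 0.03 0 0 15; 0.08 0.06 0 0 15; 0.08 0.06 0 0 15; 0.08 0.06 0 0 15"}}

```text
time_s: 15.95
eef_pos: [513.3, 7.2, 52.6]
ee_rot: [-0.0, 0.643, 0.766, -0.002]
force: [-11.6, -15.9, 13.2]
grip_width: 0.293
```

```bash
python3 st.py; python3 - <<'E'
from h import *
np.set_printoptions(precision=2,suppress=True)
p,d,W=look('wrist','w7.png'); w=W.reshape(-1,3); w=w[~np.isnan(w[:,0])]
a=np.radians(9.87);ex=np.array([np.cos(a),np.sin(a)]);ey=np.array([-np.sin(a),np.cos(a)]);O=np.array([498.6,-7.3])
r=np.c_[(w[:,:2]-O)@ex,(w[:,:2]-O)@ey,w[:,2]]
f=r[(r[:,2]>43)&(r[:,2]<50)&(r[:,0]>25)&(r[:,0]<50)&(r[:,1]>20)&(r[:,1]<55)]; print('fence',np.percentile(f[:,0],[1,99]))
h=r[(r[:,2]>76)&(r[:,2]<84)&(r[:,1]>65)&(r[:,1]<90)&(abs(r[:,0]-17)<25)]; print('head',np.percentile(h[:,:2],[1,99],axis=0).ravel())
k=r[(r[:,2]>86)&(r[:,2]<97)&(r[:,0]<40)&(r[:,0]>-5)&(r[:,1]>40)&(r[:,1]<72)]
print('racktop',cv2.minAreaRect(k[:,:2].astype(np.float32)),np.percentile(k,[1,99],axis=0).ravel())
c=cv2.resize(p[20:300,120:430],None,fx=2,fy=2); cv2.imwrite('pics/w7c.png',c[...,::-1])
E
```

```text
reader xy 16.958782739239787 11.73697430386412 z 52.644975975263364 F reader -14.1476677332497 -13.690968075351995 13.179391244429503 T [-2.35433087  2.04850569 -0.1500761 ] psi 99.94418367444507 [-0.0038 -0.0032 -1.    ] 0.2928572835127507 15.95
fence [28.33 43.92]
head [-4.21 66.69 38.58 82.11]
racktop ((17.483531951904297, 53.665863037109375), (26.150903701782227, 27.308443069458008), 0.024731382727622986) [ 4.83 40.38 86.33 30.12 67.06 95.5 ]
```

View pics/w7c.png

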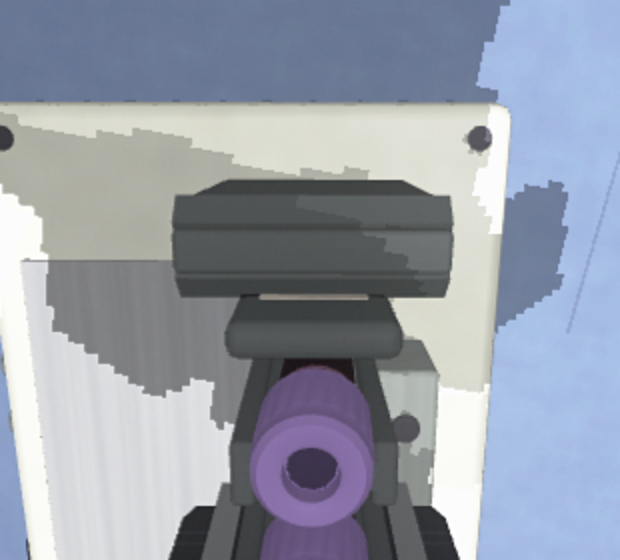

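Call:
{"fn": "step_arm", "kwargs": {"plan": "0 0 0 0 15; 0 0 0 0 15; 0 0 0 0 15; 0 0 0 0 15"}}

```text
time_s: 16.4
eef_pos: [513.3, 7.2, 52.7]
ee_rot: [-0.0, 0.643, 0.766, -0.002]
force: [-11.4, -16.2, 14.1]
grip_width: 0.289
```

```bash
python3 st.py; python3 - <<'E'
from h import *
p,d,W=look('side','s2.png')
for t in ['guard','spare_rack','loose_tape']:
    for r in spotter.regions_of('side',t)[:1]:
        w=W[r['pixels']]; w=w[~np.isnan(w[:,0])]; print(t,r['conf'],np.percentile(w,[2,50,98],axis=0).round(1).ravel())
E
```

```text
reader xy 16.978820186993 11.745431923077922 z 52.670418771458 F reader -14.00865402428874 -14.013824757541991 14.126716567262022 T [-2.3980382   2.09051869 -0.1827533 ] psi 99.94476784734354 [-0.0038 -0.0032 -1.    ] 0.28902517840197856 16.4
guard 0.67 [423.4 349.5  15.  450.2 363.  103.9 481.2 468.2 146.1]
spare_rack 0.67 [ 357.5 -382.4    1.2  378.8 -356.6   63.7  409.  -272.    75.8]
loose_tape 0.74 [ 578.2 -189.4    1.1  599.7 -173.    16.8  620.6 -147.9   21.1]
```

Stable, guard still on the bar, bystanders untouched. Handing in.

```bash
python3 -c "
from rig import workorder; print(workorder.finish_job())"; python3 st.py
```

```text
the job is handed in; nothing more can be done
None
the job is handed in; nothing more can be done
```

I hung the pin guard astride the middle of the rail's free bar. Then I stood the loaded rack on the reader's bed and pressed it into the corner. I handed the job in at about 16.5 s with the arm still gripping the rack and pressing it; no verdict was reported.

**Last checks on the rack:**
- **Force:** it read steadily about 14 N against the fence, 14 N against the head and 14 N down on the bed.
- **Contact:** over the last push the force rose about 4–6 N on each stop while the rack stayed still, so it is on both hard stops.
- **Position:** the wrist camera showed the rack flush with the fence (x ≈ 30 mm) and the head (y ≈ 67 mm), and square to within about 0.1°.

**Other things:** the side camera still saw the guard on the bar. The spare rack had not moved since the start, and the loose tape was in its place. I did not check the pen or the bottle again; nothing was moved close to them.

**Small disagreements:**
- The tool is tilted about 0.3° under the load.
- The tool sits about 0.7 mm further towards the head than I calculated, from that tilt or a slight slip in the grip.
- I could not see the pins once they were covered, so that they are fully in is inferred from the contact and the forces.

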